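# Load the dry-block heater by colour

## Robot

A 6-joint arm with a two-finger parallel gripper is mounted at the origin on a cart in front of the work surface, level with it; the furniture and walls round the work are solid. World frame = base frame: x ahead of the robot, y to its left, z up, the work surface at z = 0. Lengths are in m, angles in rad, forces in N, time in s.
With the tool pointing down it reaches from about 0.3 to 0.825 m from the base axis. Payload 5.4 kg.
Tool frame: the origin (TCP) lies midway between the tips of the shut fingers; the grasp point (between the pads) lies 19 mm behind it; z points along the fingers, x is the direction in which the jaws open and shut, and the axes are right-handed (so a half turn about z gives the same grasp; the last joint's range is limited). The gripper opens to 92 mm and grips with 3 to 60 N. Pads are 20 mm wide; open, the fingers measure 128 mm over their backs; the gripper's body (75 mm by 189 mm) begins 69 mm behind the grasp point.
Start: joints at [1.002, 0.158, 1.597, -0, 1.386, -0.21], TCP at [0.202, 0.538, 0.215] pointing down, gripper open.
Joint ranges: [-2.91, 2.91], [-0.94, 2.29], [0.18, 2.7], [-1.29, 4.43], [0.17, 2.64], [-3, 3]. Speed limits (rad/s): [2.57, 2.57, 3.14, 3.14, 3.14, 3.14].

## Interface

Orientations are given as a rotation vector (axis times angle).
In Python, from bench import status, imaging, ticket gives the robot as it stands.
- The arm moves only by the tool apply_moves, never from a script. Its argument "plan" is a list of rows, each a list of 7 numbers: the shift along the tool's x, y, z in cm, then the turn, a rotation vector about the tool's x, y, z in units of 6 degrees (1.0 is 6 degrees), then the finger opening in cm, from 0 to 9.19. In form: [[tx, ty, tz, ax, ay, az, jaw], ...]. A call has 1 to 10 rows; each row shifts and turns the pose as measured when the row begins, along the tool's axes as they then stand; what a row does not reach is not made up. A row lasts 1/10 s, in which the tool goes at most 50 mm and 8.59 degrees, less where a joint would pass 70% of its speed; a pose out of reach is approached as far as the arm can. A call is refused whole if a number of a shift passes 5 or a number of a turn 1, either way. A call with a gripper value outside its range is refused whole. The fingers move at their own pace and stop on an object; the grip force is fixed at half the most. Time passes only in rows, so rows that do not move let the fingers close. It gives the time, the measured TCP pose, the force and the opening at its end, in the units of the state.
- status.get_obs(): the state, without advancing time (a new reading comes with each control period).
- imaging.read_camera(name): name is "side" or "top"; returns the picture (480x640x3 uint8, blue, green, red); there is no depth.
- imaging.get_calibration(name): a dict with "vfov" (degrees; the focal length in pixels is half the picture's height over the tangent of half this angle, whatever the lens; pixels are square), "cx", "cy" (the principal point, pixels), "world_from_camera" (4x4, takes a point from camera to world coordinates). Camera axes: x right, y down, z forward; pixel columns grow to the right and rows downward; lengths in m; the calibration is good to about 2 mm. A picture is of the moment at which its call begins. get_calibration takes no time and is no camera call.
- ticket.sign_off(): hands the job in, once; it reports no verdict.
The state is a dict: "clock": time; "joints": joint angles; "qvel": joint speeds; "effort": joint torques, N m; "tool_pos": TCP position; "tcp_rot": TCP orientation; "wrist_force": force on the tool from outside, world axes, zero at the start; "moment": the same for the moment, N m; "width": finger opening in m.
Only numpy, scipy, OpenCV 4.12 (cv2) and the standard library are available. Lean on these libraries where they do the work, as an engineer would, in place of code of your own. Each camera call takes 0.05 s, during which the arm holds its last target. There are 200 camera calls.

## Task

Load the dry-block heater for incubation: each block runs at its own temperature, so stand each of the four screw-cap sample vials waiting on the bench cooler in the heater block of the same colour as its cap, upright and down on the floor of the bore. Handle the glass vials gently, without tipping them over or dropping them in, and leave the two dropper bottles standing where they are on the cooler.

Things in the scene. Friction and masses are not known exactly. Their poses are not given: they have to be found in the camera images.
- vial_red: glass screw-cap sample vial with a red cap, 27 mm across the body, 58 mm tall (body up to 47 mm, 24 mm cap above it). Origin at the centre of its underside, z up its axis. About 30 g, stands loose and upright on the cooler at the start
- vial_blue: glass screw-cap sample vial with a blue cap, 27 mm across the body, 58 mm tall (body up to 47 mm, 24 mm cap above it). Origin at the centre of its underside, z up its axis. About 30 g, stands loose and upright on the cooler at the start
- vial_green: glass screw-cap sample vial with a green cap, 27 mm across the body, 58 mm tall (body up to 47 mm, 24 mm cap above it). Origin at the centre of its underside, z up its axis. About 30 g, stands loose and upright on the cooler at the start
- vial_black: glass screw-cap sample vial with a black cap, 27 mm across the body, 58 mm tall (body up to 47 mm, 24 mm cap above it). Origin at the centre of its underside, z up its axis. About 30 g, stands loose and upright on the cooler at the start
- block_red: red block fixed in the white dry-block heater, 56 x 56 x 48 mm, with one upright round bore in its top, 29.5 mm wide, widened to 41.5 mm at the top by a 45-degree lead-in 6 mm deep. Origin at the centre of the block's underside, z up: bore floor at z = 22 mm, block top at z = 48 mm; a seated vial's origin reads x = y = 0, z = 22 mm here and 32 mm of the vial stands out
- block_blue: blue block fixed in the white dry-block heater, same size and bore as the red one. The four blocks stand level, two by two, 58 mm from centre to centre, each in any of the four places. Origin at the centre of the block's underside, z up: bore floor at z = 22 mm, block top at z = 48 mm; a seated vial's origin reads x = y = 0, z = 22 mm here and 32 mm of the vial stands out
- block_green: green block fixed in the white dry-block heater, same size and bore as the red one. The heater, 185 x 138 mm, has a sloping panel towards the robot; its rim is 6 mm below the block tops. Origin at the centre of the block's underside, z up: bore floor at z = 22 mm, block top at z = 48 mm; a seated vial's origin reads x = y = 0, z = 22 mm here and 32 mm of the vial stands out
- block_black: black block fixed in the white dry-block heater, same size and bore as the red one. Origin at the centre of the block's underside, z up: bore floor at z = 22 mm, block top at z = 48 mm; a seated vial's origin reads x = y = 0, z = 22 mm here and 32 mm of the vial stands out
- dropper_red: amber dropper bottle with a red rubber teat, 36 mm wide, 101 mm tall, origin at the centre of its underside; not a vial, stays on the cooler. The slate-blue cooler is 196 x 124 mm, its grey plate 40 mm and its rim 46 mm above the table; its six loose things stand about 66 mm apart in two rows of three, in any order
- dropper_black: amber dropper bottle with a black rubber teat, 36 mm wide, 101 mm tall, origin at the centre of its underside; not a vial, stays on the cooler among the vials. Fixed round about: a balance behind (from x = 0.625 m on, 155 mm tall) and an open case at the right (y below 0.12 m, 73 mm, its raised lid 262 mm tall)

How it is judged:
By the outcome, as a careful person would: the job done as asked, in the order asked, and still so for the second after the job is handed in, with the robot touching nothing.
It also fails if it takes over 96 s, if anything falls off the work surface, if the arm or the gripper's body presses on something with over 40 N, if the wrist force passes 120 N, or if a joint passes its speed limit or range.

## Working session

There is one attempt and no reset: what is moved stays moved. The work goes in short steps, Python scripts to look and compute and a tool call to move; the robot and the scene stay as the last step left them, time stands still between calls to the robot, and variables do not carry over. Pictures are saved under pics/ and viewed, about 12 in all and at most 16, crops included, and the job is handed in when it is done.

Besides the shell and the picture viewer there is one more tool, called after "Emit:" as a command line: name --pt "numbers of a row" for each row, then --argument value for the rest. apply_moves: Moves the arm, as the interface text tells. Its arguments: {"type":"object","properties":{"plan":{"type":"array","items":{"type":"array","items":{"type":"number"}}}},"required":["plan"]}

```bash
mkdir -p pics; ls; python3 - <<'E'
from bench import status, imaging
import cv2, numpy as np
np.set_printoptions(precision=4,suppress=True)
print(status.get_obs())
for n in("side","top"):
    c=imaging.get_calibration(n); print(n,c)
    cv2.imwrite(f"pics/{n}0.png",imaging.read_camera(n))
E
```

```text
pics
{'clock': 0.0, 'joints': array([ 1.0019,  0.1591,  1.5982, -0.    ,  1.3862, -0.2101]), 'qvel': array([-0.0004, -0.0012,  0.0006, -0.0026,  0.0013, -0.0003]), 'effort': array([ -0.0014, -38.5566, -32.2108,   0.0698,   0.0378,  -0.0002]), 'tool_pos': array([0.2016, 0.5378, 0.2136]), 'tcp_rot': array([ 2.5815,  1.789 , -0.0027]), 'wrist_force': array([-0.0182, -0.5888,  0.2667]), 'moment': array([-0.0126,  0.0209, -0.0572]), 'width': 0.09199586493315243}
side {'vfov': 49.53742665707352, 'cx': 316.8060627015577, 'cy': 243.35885466827784, 'world_from_camera': array([[ 0.8909, -0.1676,  0.4222,  0.1475],
       [-0.4541, -0.3517,  0.8186, -0.3849],
       [ 0.0112, -0.921 , -0.3894,  0.4146],
       [ 0.    ,  0.    ,  0.    ,  1.    ]])}
top {'vfov': 49.01038806156937, 'cx': 322.78088134325634, 'cy': 250.37083611910464, 'world_from_camera': array([[-0.0147, -0.9969,  0.0777,  0.4251],
       [-0.9998,  0.0158,  0.0139,  0.3012],
       [-0.0151, -0.0775, -0.9969,  0.9016],
       [ 0.    ,  0.    ,  0.    ,  1.    ]])}
```

View pics/side0.png

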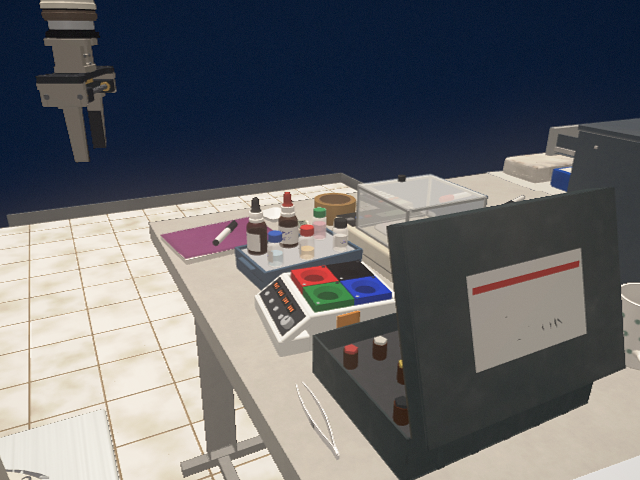

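View pics/top0.png

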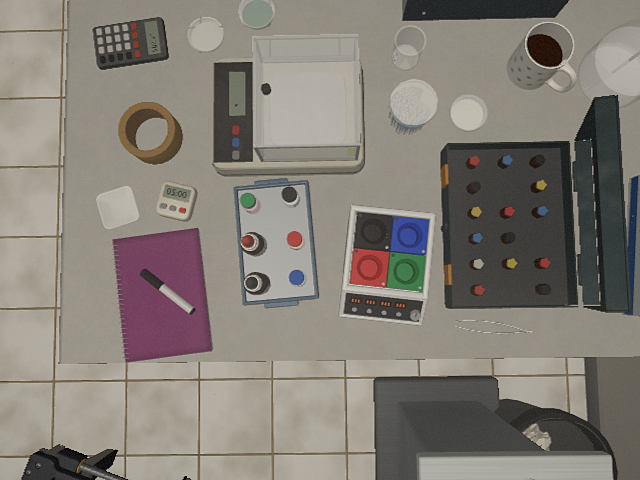

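```bash
python3 - <<'E'
import cv2
t=cv2.imread("pics/top0.png")[170:330,225:445]; s=cv2.imread("pics/side0.png")[185:325,235:405]
cv2.imwrite("pics/c1.png",cv2.resize(t,None,fx=3.6,fy=3.6,interpolation=cv2.INTER_CUBIC))
cv2.imwrite("pics/c2.png",cv2.resize(s,None,fx=4.2,fy=4.2,interpolation=cv2.INTER_CUBIC))
E
```

```text
(no output)
```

View pics/c1.png

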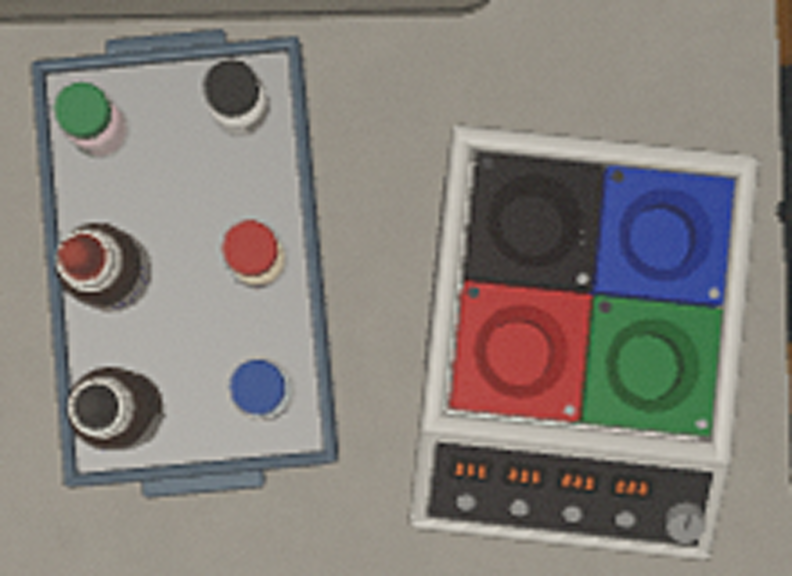

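View pics/c2.png

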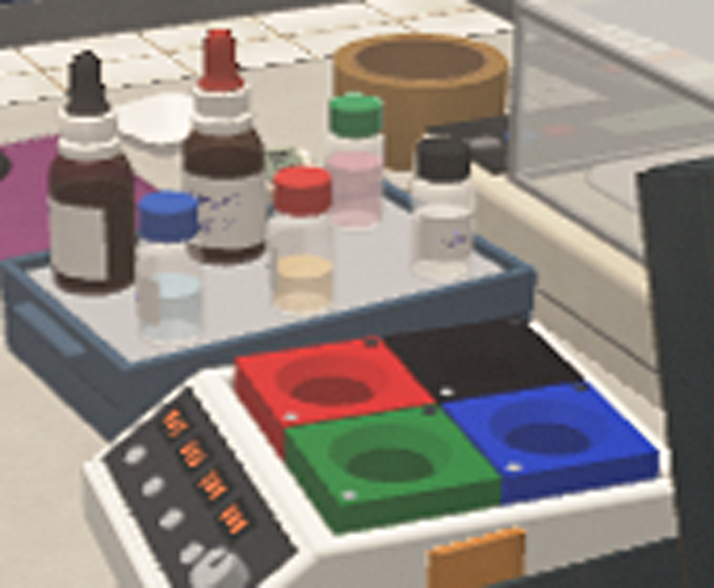

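```bash
cat > h.py <<'E'
from bench import status, imaging
import cv2, numpy as np
np.set_printoptions(precision=4,suppress=True)
C={n:imaging.get_calibration(n) for n in("side","top")}
def ray(n,p):
    c=C[n];f=240/np.tan(np.radians(c["vfov"]/2));T=c["world_from_camera"]
    d=T[:3,:3]@np.array([(p[0]-c["cx"])/f,(p[1]-c["cy"])/f,1]);return T[:3,3],d/np.linalg.norm(d)
def onz(n,p,z):
    o,d=ray(n,p);return o+d*(z-o[2])/d[2]
def tri(ps,pt):
    R=[ray("side",ps),ray("top",pt)]
    A=[np.eye(3)-np.outer(d,d) for o,d in R]
    X=np.linalg.solve(sum(A),sum(a@o for a,(o,d) in zip(A,R)))
    return X,max(np.linalg.norm(a@(X-o)) for a,(o,d) in zip(A,R))
def mask(im,col):
    h,s,v=[x.astype(int) for x in cv2.split(cv2.cvtColor(im,cv2.COLOR_BGR2HSV))]
    m={"red":((h<8)|(h>172))&(s>140)&(v>60),"green":(h>60)&(h<90)&(s>110)&(v>40),
       "blue":(h>105)&(h<128)&(s>130)&(v>60),"black":(v<75)&(s<80)}[col]
    return m.astype(np.uint8)
def blob(im,col,box,amin=20):
    x0,y0,x1,y1=box;n,l,st,ce=cv2.connectedComponentsWithStats(mask(im,col)[y0:y1,x0:x1])
    i=1+np.argmax(st[1:,4]);return ce[i]+[x0,y0],st[i,4],(l==i).astype(np.uint8)
E
cat > m.py <<'E'
from h import *
T=cv2.imread("pics/top0.png");S=cv2.imread("pics/side0.png")
TB=dict(green=(237,188,265,216),black=(278,182,305,208),red=(282,226,310,252),blue=(284,265,310,292))
SB=dict(green=(311,205,329,221),black=(332,213,350,232),red=(298,220,316,238),blue=(266,228,285,245))
for c in TB:
    a,na,_=blob(T,c,TB[c]);b,nb,_=blob(S,c,SB[c])
    X,e=tri(b,a);print("vial",c,a,na,b,nb,"X",X,"gap",e,"z.095",onz("top",a,.095)[:2])
for c in("red","green","blue","black"):
    a,n,l=blob(T,c,(345,206,432,295));k=cv2.findContours(l,0,2)[0]
    k=max(k,key=cv2.contourArea);(cx,cy),wh,an=cv2.minAreaRect(k);p=(cx+345,cy+206)
    print("block",c,p,wh,an,a,n,[onz("top",p,z)[:2] for z in(.06,.075)])
c1=lambda x,y:(225+(x+.5)/3.6-.5,170+(y+.5)/3.6-.5); c2=lambda x,y:(235+(x+.5)/4.2-.5,185+(y+.5)/4.2-.5)
for nm,a,b in[("mid",(597,291),(437,407)),("rg",(582,421),(285,428)),("bg",(724,304),(500,478)),("gcorner",(713,438),(333,507)),("rimred",(447,408),(235,357)),
 ("gplate corner",(77,472),(133,365)),("cool rim",(336,461),(130,372)),("br",(738,178),(657,452))]:
    print(nm,*tri(c2(*b),c1(*a)))
E
python3 m.py
```

```text
vial green [246.1176 197.2353] 34 [319.1333 209.1   ] 30 X [0.5723 0.4303 0.0955] gap 0.00025396816263115787 z.095 [0.5726 0.4303]
vial black [289.0819 193.9298] 171 [340.7876 222.5664] 113 X [0.5789 0.3631 0.0902] gap 0.0015268316260372554 z.095 [0.5766 0.3634]
vial red [294.2767 238.4528] 159 [306.4918 229.6967] 122 X [0.5084 0.3559 0.0912] gap 0.0010322797751894169 z.095 [0.5071 0.3561]
vial blue [296.2615 276.4615] 65 [274.5962 232.8846] 52 X [0.4491 0.3533 0.0965] gap 0.0007065297721870697 z.095 [0.4485 0.3537]
block red (369.40099143981934, 266.9901008605957) (35.82134246826172, 35.323822021484375) 5.710592269897461 [369.3727 267.0089] 1237 [array([0.4629, 0.2389]), array([0.4622, 0.24  ])]
block green (405.64691162109375, 270.96217346191406) (35.72410583496094, 35.01388931274414) 6.115503787994385 [405.8719 270.8243] 1093 [array([0.4557, 0.1813]), array([0.4551, 0.1834])]
block blue (409.0495071411133, 235.00494956970215) (35.5228271484375, 35.22431564331055) 5.710593223571777 [408.9868 235.0868] 1210 [array([0.5132, 0.1743]), array([0.5116, 0.1765])]
block black (373.0426826477051, 231.11585426330566) (35.66938400268555, 35.33808898925781) 6.340191841125488 [372.9369 231.1011] 1236 [array([0.5204, 0.2318]), array([0.5187, 0.233 ])]
mid [0.4885 0.2053 0.0664] 0.00020240145699706492
rg [0.4323 0.2129 0.0673] 0.001186213448289572
bg [0.4815 0.1499 0.0675] 0.0001453637291583056
gcorner [0.4232 0.1564 0.0679] 0.0002568733574732367
rimred [0.4395 0.2717 0.067 ] 0.0018461363507770929
gplate corner [ 0.4361  0.436  -0.0062] 0.027367057047890754
cool rim [0.4171 0.3213 0.0438] 0.002274104776798143
br [0.5374 0.142  0.0678] 0.00014748371809465078
```

```bash
sed -i 's/(s>110)&(v>40)/(s>60)\&(v>40)/;s/(s>130)&(v>60)}/&/;s/(h>105)&(h<128)&(s>130)/(h>105)\&(h<128)\&(s>90)/' h.py; python3 m.py | head -4
cat > go.py <<'E'
import sys
from h import *
from scipy.spatial.transform import Rotation as R
x,y,z=map(float,sys.argv[1:4]);t=np.radians(float(sys.argv[4]) if len(sys.argv)>4 else 96)
o=status.get_obs();r=R.from_rotvec(o["tcp_rot"])
G=R.from_matrix(np.array([[np.cos(t),np.sin(t),0],[np.sin(t),-np.cos(t),0],[0,0,-1]]))
print("t",o["clock"],o["tool_pos"],"F",o["wrist_force"],"w",o["width"],"j",o["joints"])
print("shift cm",r.inv().apply(np.array([x,y,z])-o["tool_pos"])*100,"turn",np.degrees((r.inv()*G).as_rotvec())/6)
E
python3 go.py .509 .356 .20
```

```text
vial green [247.375 200.   ] 176 [319.4466 211.9709] 103 X [0.5702 0.4284 0.0905] gap 0.001357563737423359 z.095 [0.5682 0.4283]
vial black [289.0819 193.9298] 171 [340.7876 222.5664] 113 X [0.5789 0.3631 0.0902] gap 0.0015268316260372554 z.095 [0.5766 0.3634]
vial red [294.2767 238.4528] 159 [306.4918 229.6967] 122 X [0.5084 0.3559 0.0912] gap 0.0010322797751894169 z.095 [0.5071 0.3561]
vial blue [296.2105 276.9825] 171 [274.7826 235.9348] 138 X [0.4489 0.3536 0.091 ] gap 0.0011853317218444785 z.095 [0.4477 0.3538]
t 0.1 [0.2016 0.5379 0.2137] F [ 0.6817 -0.3376  0.1903] w 0.09193213375276253 j [ 1.0019  0.159   1.5981 -0.      1.3862 -0.2101]
shift cm [-6.2358 35.1682  1.3712] turn [-0.0068  0.0148 -4.426 ]
```

Emit:
apply_moves --pt "0 0 0 0 0 -0.9 5" --pt "0 0 0 0 0 -0.9 5" --pt "0 0 0 0 0 -0.9 5" --pt "0 0 0 0 0 -0.9 5" --pt "0 0 0 0 0 -0.8 5"

```text
clock: 0.6
tool_pos: [0.2006, 0.5363, 0.2107]
tcp_rot: [2.084, 2.349, -0.012]
wrist_force: [-0.6, 0.4, -0.1]
width: 0.0542
```

```bash
python3 go.py .508 .356 .16
```

```text
t 0.6 [0.2006 0.5363 0.2107] F [-0.6425  0.3867 -0.0865] w 0.054232435841455956 j [ 1.0019  0.161   1.6019  0.      1.3861 -0.6884]
shift cm [-21.5359  28.3951   5.0589] turn [-0.0448  0.0549  0.1413]
```

Emit:
apply_moves --pt "-2.3 3.0 -0.2 0 0 0 5" --pt "-2.3 3.0 -0.2 0 0 0 5" --pt "-2.3 3.0 0 0 0 0 5" --pt "-2.3 3.0 0 0 0 0 5" --pt "-2.3 3.0 0 0 0 0 5" --pt "-2.3 3.0 0 0 0 0 5" --pt "-2.3 3.0 0 0 0 0 5" --pt "-2.3 3.0 0 0 0 0 5" --pt "-2.3 3.0 0 0 0 0 5" --pt "0 0 0 0 0 0 5"

```text
clock: 1.6
tool_pos: [0.5014, 0.3557, 0.2084]
tcp_rot: [-2.076, -2.356, 0.025]
wrist_force: [-0.9, 0.8, 0.2]
width: 0.0502
```

```bash
python3 go.py .508 .356 .12
```

```text
t 1.6 [0.5014 0.3557 0.2084] F [-0.9278  0.7906  0.2241] w 0.0502194661464171 j [ 0.4238  0.2775  1.4706 -0.0058  1.4086 -1.2722]
shift cm [0.0333 0.7675 8.8322] turn [-0.1203  0.0957  0.2049]
```

Emit:
apply_moves --pt "0 0.4 3 -0.12 0.1 0.2 5" --pt "0 0.4 3 0 0 0 5" --pt "0 0 2.5 0 0 0 5" --pt "0 0 0 0 0 0 5"

```text
clock: 2.0
tool_pos: [0.5085, 0.3565, 0.1203]
tcp_rot: [-2.104, -2.331, -0.001]
wrist_force: [-1.2, -0.1, -0.3]
width: 0.0502
```

```bash
python3 go.py .508 .356 .073; python3 - <<'E'
from h import *
s=imaging.read_camera("side")[120:325,215:385];t=imaging.read_camera("top")
cv2.imwrite("pics/s1.png",cv2.resize(s,None,fx=2.9,fy=2.9,interpolation=2))
E
```

```text
t 2.0 [0.5085 0.3565 0.1203] F [-1.1792 -0.1492 -0.291 ] w 0.050183599350226475 j [ 0.4162  0.3584  1.5496  0.002   1.2339 -1.2576]
shift cm [-0.056  -0.0523  4.731 ] turn [-0.0085 -0.0165 -0.0232]
```

View pics/s1.png

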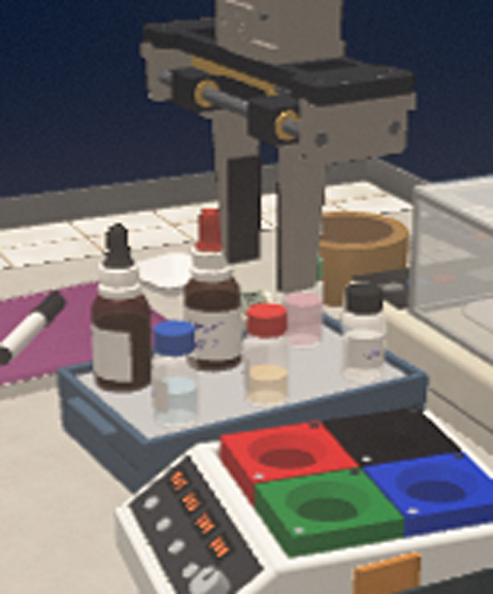

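Emit:
apply_moves --pt "-0.05 -0.05 0 0 0 0 4.2" --pt "0 0 1.5 0 0 0 4.2" --pt "0 0 1.5 0 0 0 4.2" --pt "0 0 1.2 0 0 0 4.2" --pt "0 0 0.4 0 0 0 4.2" --pt "0 0 0 0 0 0 2" --pt "0 0 0 0 0 0 2" --pt "0 0 0 0 0 0 2" --pt "0 0 0 0 0 0 2"

```text
clock: 3.0
tool_pos: [0.5135, 0.3595, 0.0804]
tcp_rot: [2.1, 2.33, 0.023]
wrist_force: [-0.2, 0.3, -0.9]
width: 0.0231
```

```bash
python3 go.py .508 .356 .073
```

```text
t 3.0 [0.5135 0.3595 0.0804] F [-0.1538  0.2875 -0.8805] w 0.023071229349272665 j [ 0.4173  0.4069  1.5719  0.002   1.1474 -1.258 ]
shift cm [-0.2938 -0.5975  0.7325] turn [ 0.1352 -0.0624 -0.0101]
```

```bash
python3 - <<'E'
from h import *
print(status.get_obs())
s=imaging.read_camera("side")[165:275,245:375];t=imaging.read_camera("top")[160:310,220:440]
cv2.imwrite("pics/s2.png",np.hstack([cv2.resize(s,(400,338),interpolation=2),cv2.resize(t,(400,338),interpolation=2)]))
E
python3 go.py .508 .356 .073
```

```text
{'clock': 3.0, 'joints': array([ 0.4173,  0.4069,  1.5719,  0.002 ,  1.1474, -1.258 ]), 'qvel': array([-0.0008, -0.0011, -0.0028, -0.0036,  0.0012, -0.0003]), 'effort': array([ -0.0423, -45.4464, -29.5863,   0.0048,   0.0171,   0.0001]), 'tool_pos': array([0.5135, 0.3595, 0.0804]), 'tcp_rot': array([2.1002, 2.3301, 0.0234]), 'wrist_force': array([-0.1538,  0.2875, -0.8805]), 'moment': array([ 0.0261, -0.0048,  0.0043]), 'width': 0.023071229349272665}
t 3.1 [0.5135 0.3595 0.0805] F [-0.4862 -0.6412 -0.5504] w 0.022764134686338196 j [ 0.4174  0.4069  1.5718  0.002   1.1473 -1.258 ]
shift cm [-0.3003 -0.5978  0.7364] turn [ 0.136  -0.0626 -0.009 ]
```

View pics/s2.png

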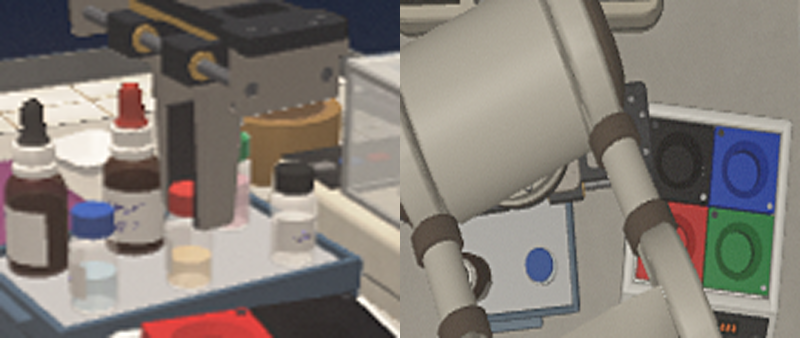

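Emit:
apply_moves --pt "0 0 0 0 0 0 4.2" --pt "0 0 0 0 0 0 4.2" --pt "0 0 0 0 0 0 4.2" --pt "0 0 0 0 0 0 4.2"

```text
clock: 3.5
tool_pos: [0.5139, 0.3598, 0.0811]
tcp_rot: [2.1, 2.33, 0.025]
wrist_force: [0.3, -0.5, -0.7]
width: 0.0421
```

```bash
python3 go.py .508 .356 .073; python3 - <<'E'
from h import *
s=imaging.read_camera("side")
for c,b in(("red",(296,215,322,243)),):
    print(blob(s,c,b)[:2])
cv2.imwrite("pics/s3.png",cv2.resize(s[165:275,245:375],(650,550),interpolation=2))
E
```

```text
t 3.5 [0.5139 0.3598 0.0811] F [ 0.3465 -0.4506 -0.7228] w 0.042081445414865436 j [ 0.4175  0.4062  1.5713  0.0023  1.1474 -1.258 ]
shift cm [-0.3238 -0.6372  0.801 ] turn [ 0.1462 -0.068  -0.0094]
(array([304.8519, 228.9167]), np.int32(108))
```

View pics/s3.png

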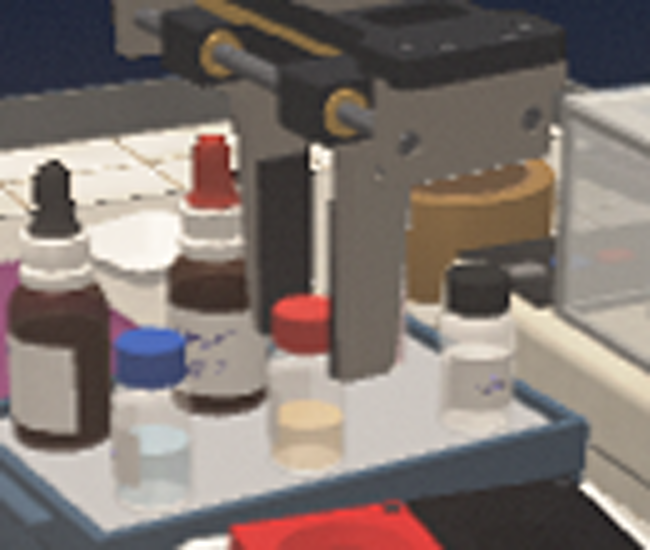

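```bash
cat >> h.py <<'E'
def proj(n,X):
    c=C[n];f=240/np.tan(np.radians(c["vfov"]/2));p=np.linalg.inv(c["world_from_camera"])@np.r_[X,1]
    return np.array([c["cx"]+f*p[0]/p[2],c["cy"]+f*p[1]/p[2]])
E
python3 - <<'E'
from h import *
from scipy.spatial.transform import Rotation as R
o=status.get_obs();r=R.from_rotvec(o["tcp_rot"]);print(r.as_matrix())
for nm,v in[("near back tip -y10",(-.039,-.01,0)),("near back tip +y10",(-.039,.01,0)),("near in -",(-.021,-.01,0)),("near in +",(-.021,.01,0)),("tcp",(0,0,0))]:
    p=proj("side",o["tool_pos"]+r.apply(v));print(nm,p,(p-[245,165])*5)
for z in(.098,.087,.04):
    p=proj("side",[.508,.356,z]);print("vial axis",z,(p-[245,165])*5)
E
```

```text
[[-0.1037  0.9945  0.0145]
 [ 0.9946  0.1036  0.0086]
 [ 0.0071  0.0153 -0.9999]]
near back tip -y10 [315.1327 242.8663] [350.6636 389.3317]
near back tip +y10 [325.1948 240.2716] [400.974  376.3582]
near in - [309.3255 239.2393] [321.6273 371.1966]
near in + [319.2957 236.7262] [371.4784 358.631 ]
tcp [307.738  233.9322] [313.6899 344.6609]
vial axis 0.098 [303.3303 305.0519]
vial axis 0.087 [303.2364 335.201 ]
vial axis 0.04 [302.8454 460.8029]
```

Emit:
apply_moves --pt "-0.32 -0.6 0 0.15 -0.07 0 4.2" --pt "0 0 0 0 0 0 4.2" --pt "0 0 0.4 0 0 0 4.2" --pt "0 0 0.4 0 0 0 4.2" --pt "0 0 0 0 0 0 4.2"

```text
clock: 4.05
tool_pos: [0.5075, 0.3556, 0.0722]
tcp_rot: [-2.103, -2.333, 0.004]
wrist_force: [-0.3, -0.6, -0.0]
width: 0.042
```

```bash
python3 go.py .508 .356 .072
```

```text
t 4.05 [0.5075 0.3556 0.0722] F [-0.2662 -0.6483 -0.0206] w 0.041971404281249465 j [ 0.4166  0.4141  1.5803 -0.0003  1.1496 -1.2579]
shift cm [0.0372 0.0518 0.0154] turn [-0.0209  0.0093 -0.0094]
```

Emit:
apply_moves --pt "0 0 0 0 0 0 2" --pt "0 0 0 0 0 0 2" --pt "0 0 0 0 0 0 2" --pt "0 0 0 0 0 0 2" --pt "0 0 0 0 0 0 2" --pt "0 0 0 0 0 0 2"

```text
clock: 4.65
tool_pos: [0.5074, 0.3556, 0.0719]
tcp_rot: [-2.103, -2.333, 0.004]
wrist_force: [-1.0, -0.4, -0.2]
width: 0.0258
```

```bash
python3 go.py .508 .356 .072
```

```text
t 4.65 [0.5074 0.3556 0.0719] F [-1.0116 -0.3781 -0.1955] w 0.025759483373461827 j [ 0.4166  0.4145  1.5804 -0.0002  1.1495 -1.2579]
shift cm [ 0.0377  0.062  -0.0117] turn [-0.0244  0.01   -0.0087]
```

Emit:
apply_moves --pt "0 0 -1 0 0 0 2" --pt "0 0 -2 0 0 0 2" --pt "0 0 -3 0 0 0 2" --pt "0 0 -2 0 0 0 2" --pt "0 0 0 0 0 0 2"

```text
clock: 5.15
tool_pos: [0.5073, 0.3556, 0.1565]
tcp_rot: [-2.102, -2.333, 0.005]
wrist_force: [-0.4, -0.5, -0.9]
width: 0.0256
```

```bash
python3 - <<'E'
from h import *
s=imaging.read_camera("side")
cv2.imwrite("pics/s4.png",cv2.resize(s[145:275,245:375],(600,600),interpolation=2))
E
python3 go.py .4626 .2395 .155
```

```text
t 5.2 [0.5067 0.3552 0.1549] F [-0.4348  0.2164  0.0458] w 0.02559643736624059 j [ 0.4166  0.3224  1.5233 -0.0003  1.3012 -1.2579]
shift cm [-11.0538  -5.587    0.0425] turn [-0.0473  0.0183 -0.0092]
```

View pics/s4.png

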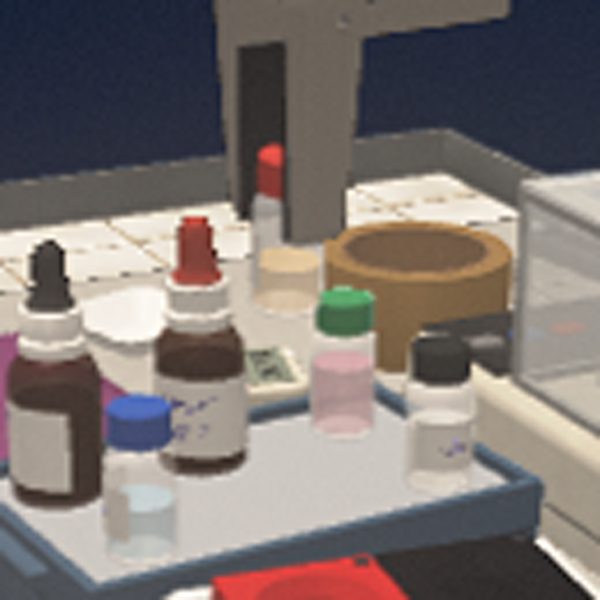

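```bash
python3 - <<'E'
from h import *
# bottom ellipse of vial in 600px crop: sides 252..320 at bottom, bottom edge 313
P=lambda u,v:(245+u*130/600,145+v*130/600)
for X in([.5067,.3552,.123],[.5067,.3552,.181]): print((proj("side",X)-[245,145])*600/130)
E
```

```text
[277.9357 310.8044]
[278.358 155.846]
```

Emit:
apply_moves --pt "-2 -1 -0.1 0 0 0 2" --pt "-3 -1.5 -0.1 0 0 0 2" --pt "-3 -1.5 -0.1 0 0 0 2" --pt "-2.4 -1.3 0 0 0 0 2" --pt "0 0 0 0 0 0 2"

```text
clock: 5.7
tool_pos: [0.4599, 0.2424, 0.1522]
tcp_rot: [-2.097, -2.331, 0.019]
wrist_force: [0.6, 0.1, -1.2]
width: 0.0253
```

```bash
python3 - <<'E'
from h import *
s=imaging.read_camera("side")
cv2.imwrite("pics/s5.png",cv2.resize(s[205:325,255:405],(750,600),interpolation=2))
p=status.get_obs()["tool_pos"]
for z in(p[2]-.032,p[2]+.026): print((proj("side",[p[0],p[1],z])-[255,205])*5)
E
python3 go.py .4626 .2395 .125
```

```text
[275.1558 183.4607]
[276.4171  -4.9045]
t 5.75 [0.4605 0.2435 0.1523] F [ 0.8033  0.2237 -0.1478] w 0.02573981550727228 j [ 0.2547  0.0858  1.8036 -0.0009  1.265  -1.4219]
shift cm [-0.4145  0.2051  2.7305] turn [-0.1193  0.0261  0.0132]
```

View pics/s5.png

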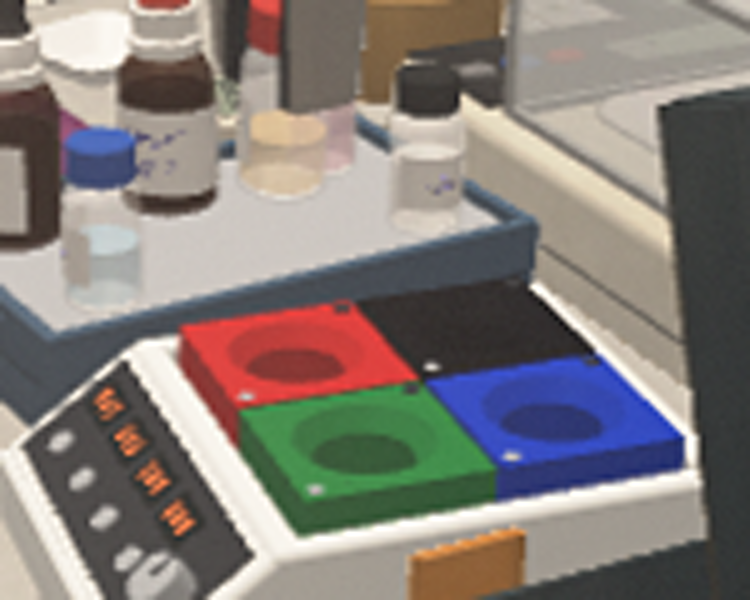

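```bash
python3 - <<'E'
from h import *
for n,b in dict(red=(.4626,.2395),green=(.4554,.1823),blue=(.5124,.1754),black=(.5196,.2324)).items():
    P=np.array([(proj("side",[b[0]+.02075*np.cos(a),b[1]+.02075*np.sin(a),.0675])-[255,205])*5 for a in np.linspace(0,6.28,60)])
    print(n,"chamfer box",P.min(0),P.max(0),(proj("side",[*b,.0675])-[255,205])*5)
E
```

```text
red chamfer box [217.1986 319.4296] [355.6    381.1225] [286.4299 349.5027]
green chamfer box [280.6586 402.0235] [428.6413 472.4844] [354.6297 436.3099]
blue chamfer box [468.824  372.7989] [613.4631 439.9487] [540.9946 405.4963]
black chamfer box [395.3823 294.096 ] [530.8835 353.1003] [463.0479 322.8754]
```

```bash
python3 go.py .4633 .239 .108
```

```text
t 5.75 [0.4605 0.2435 0.1523] F [ 0.8033  0.2237 -0.1478] w 0.02573981550727228 j [ 0.2547  0.0858  1.8036 -0.0009  1.265  -1.4219]
shift cm [-0.467   0.2906  4.4297] turn [-0.1193  0.0261  0.0132]
```

Emit:
apply_moves --pt "-0.45 0.25 0 -0.12 0.03 0 2" --pt "0 0 0 0 0 0 2" --pt "0 0 2 0 0 0 2" --pt "0 0 2 0 0 0 2" --pt "0 0 0.3 0 0 0 2" --pt "0 0 0 0 0 0 2"

```text
clock: 6.35
tool_pos: [0.4655, 0.2426, 0.1076]
tcp_rot: [2.097, 2.339, 0.005]
wrist_force: [0.4, 0.0, -0.1]
width: 0.0254
```

```bash
python3 go.py .4633 .239 .08
```

```text
t 6.35 [0.4655 0.2426 0.1076] F [ 0.362   0.001  -0.1169] w 0.025416426255531737 j [ 0.2488  0.1374  1.8428  0.0019  1.1585 -1.4318]
shift cm [-0.3357 -0.2674  2.7551] turn [ 0.0247 -0.0204  0.0412]
```

Emit:
apply_moves --pt "-0.34 -0.25 0 0 0 0.04 2" --pt "0 0 0.3 0 0 0 2" --pt "0 0 0.4 0 0 0 2" --pt "0 0 0 0 0 0 2"

```text
clock: 6.75
tool_pos: [0.465, 0.2396, 0.1026]
tcp_rot: [2.1, 2.334, 0.011]
wrist_force: [-0.1, 0.1, 0.3]
width: 0.0254
```

```bash
python3 - <<'E'
from h import *
s=imaging.read_camera("side")
cv2.imwrite("pics/s6.png",cv2.resize(s[205:325,255:405],(750,600),interpolation=2))
p=status.get_obs()["tool_pos"]
for z in(p[2]-.032,p[2]+.026): print((proj("side",[p[0],p[1],z])-[255,205])*5)
E
python3 go.py .4633 .239 .08
```

```text
[294.2411 337.2688]
[296.042  158.0021]
t 6.8 [0.4653 0.2397 0.1029] F [ 0.8392 -0.0063 -1.0654] w 0.02576158737343748 j [ 0.2433  0.1361  1.8545  0.002   1.1435 -1.4337]
shift cm [-0.0513 -0.2187  2.2924] turn [ 0.0684 -0.0274  0.0062]
```

View pics/s6.png

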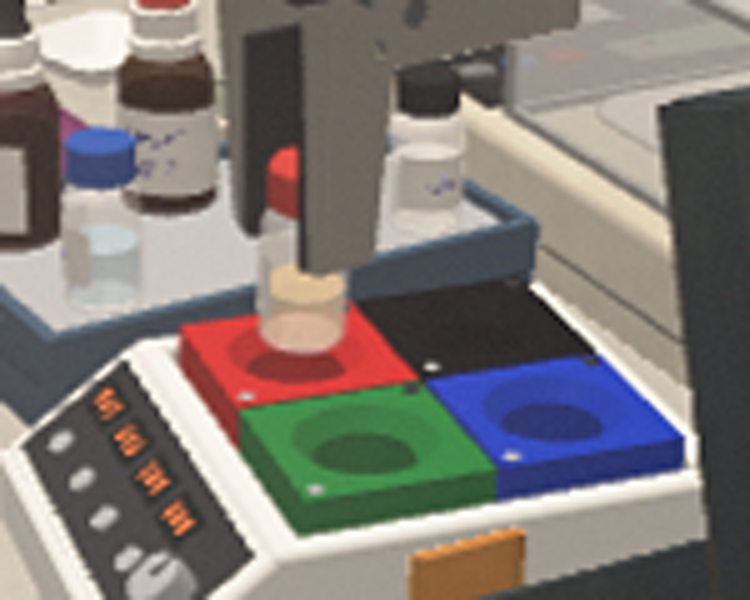

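Emit:
apply_moves --pt "-0.05 -0.22 0 0.07 0 0 2" --pt "0 0 0 0 0 0 2" --pt "0 0 0.4 0 0 0 2" --pt "0 0 0.4 0 0 0 2" --pt "0 0 0 0 0 0 2"

```text
clock: 7.3
tool_pos: [0.4633, 0.239, 0.0948]
tcp_rot: [-2.1, -2.334, -0.003]
wrist_force: [-1.1, -0.7, 0.6]
width: 0.0254
```

```bash
python3 go.py .4633 .239 .08
```

```text
t 7.3 [0.4633 0.239  0.0948] F [-1.0554 -0.6894  0.5694] w 0.02536541057724014 j [ 0.2422  0.1474  1.8597  0.0033  1.1338 -1.4352]
shift cm [ 0.0003 -0.0023  1.4812] turn [ 0.002  -0.029   0.0049]
```

Emit:
apply_moves --pt "0 0 0.3 0 0 0 2" --pt "0 0 0.3 0 0 0 2" --pt "0 0 0.2 0 0 0 2" --pt "0 0 0 0 0 0 2"

```text
clock: 7.7
tool_pos: [0.463, 0.2386, 0.0858]
tcp_rot: [-2.1, -2.334, -0.001]
wrist_force: [1.0, -0.3, -0.8]
width: 0.0253
```

```bash
python3 go.py .4633 .239 .073; python3 go.py .4633 .239 .073
```

```text
t 7.7 [0.463  0.2386 0.0858] F [ 0.9863 -0.2575 -0.7731] w 0.025337690165327907 j [ 0.2421  0.1603  1.8654  0.0027  1.1166 -1.4353]
shift cm [0.0295 0.0365 1.277 ] turn [-0.0088 -0.0225  0.006 ]
t 7.7 [0.463  0.2386 0.0858] F [ 0.9863 -0.2575 -0.7731] w 0.025337690165327907 j [ 0.2421  0.1603  1.8654  0.0027  1.1166 -1.4353]
shift cm [0.0295 0.0365 1.277 ] turn [-0.0088 -0.0225  0.006 ]
```

Emit:
apply_moves --pt "0 0 0.4 0 0 0 2" --pt "0 0 0.4 0 0 0 2" --pt "0 0 0.2 0 0 0 2" --pt "0 0 0 0 0 0 2"

```text
clock: 8.1
tool_pos: [0.4629, 0.2387, 0.0748]
tcp_rot: [-2.1, -2.333, -0.001]
wrist_force: [0.6, -0.7, 0.4]
width: 0.0256
```

Emit:
apply_moves --pt "0 0 0.1 0 0 0 2" --pt "0 0 0 0 0 0 2"

```text
clock: 8.3
tool_pos: [0.4631, 0.2387, 0.0739]
tcp_rot: [-2.1, -2.334, -0.002]
wrist_force: [-0.6, -0.2, -0.3]
width: 0.0257
```

Emit:
apply_moves --pt "0 0 0.1 0 0 0 2" --pt "0 0 0 0 0 0 2"

```text
clock: 8.5
tool_pos: [0.4634, 0.2388, 0.0738]
tcp_rot: [-2.1, -2.334, -0.002]
wrist_force: [-1.3, -2.0, -1.0]
width: 0.0258
```

Emit:
apply_moves --pt "0 0 0.1 0 0 0 2" --pt "0 0 0 0 0 0 2"

```text
clock: 8.7
tool_pos: [0.4635, 0.2388, 0.0738]
tcp_rot: [-2.1, -2.334, -0.002]
wrist_force: [-1.7, -1.2, 1.3]
width: 0.0257
```

Emit:
apply_moves --pt "0 0 0.1 0 0 0 2" --pt "0 0 0 0 0 0 2"

```text
clock: 8.9
tool_pos: [0.4635, 0.2388, 0.0737]
tcp_rot: [-2.099, -2.335, -0.001]
wrist_force: [-2.6, 0.4, 1.5]
width: 0.0257
```

Emit:
apply_moves --pt "0 0 0 0 0 0 3.6" --pt "0 0 0 0 0 0 3.6" --pt "0 0 0 0 0 0 3.6" --pt "0 0 -0.5 0 0 0 3.6" --pt "0 0 -1.5 0 0 0 4.2" --pt "0 0 -3 0 0 0 4.2" --pt "0 0 -3 0 0 0 4.2" --pt "0 0 0 0 0 0 4.2"

```text
clock: 9.7
tool_pos: [0.4634, 0.2389, 0.1555]
tcp_rot: [-2.1, -2.333, -0.002]
wrist_force: [0.5, 0.7, -0.2]
width: 0.0422
```

```bash
python3 - <<'E'
from h import *
s=imaging.read_camera("side")
cv2.imwrite("pics/s7.png",cv2.resize(s[205:325,255:405],(750,600),interpolation=2))
E
python3 go.py .4483 .3534 .155
```

```text
t 9.75 [0.4622 0.2385 0.1533] F [ 0.0023  0.2749 -0.2347] w 0.042137974996570744 j [ 0.2419  0.0745  1.8136  0.0031  1.2571 -1.4352]
shift cm [11.5707 -0.1699 -0.1427] turn [-0.0375 -0.0233  0.0061]
```

View pics/s7.png

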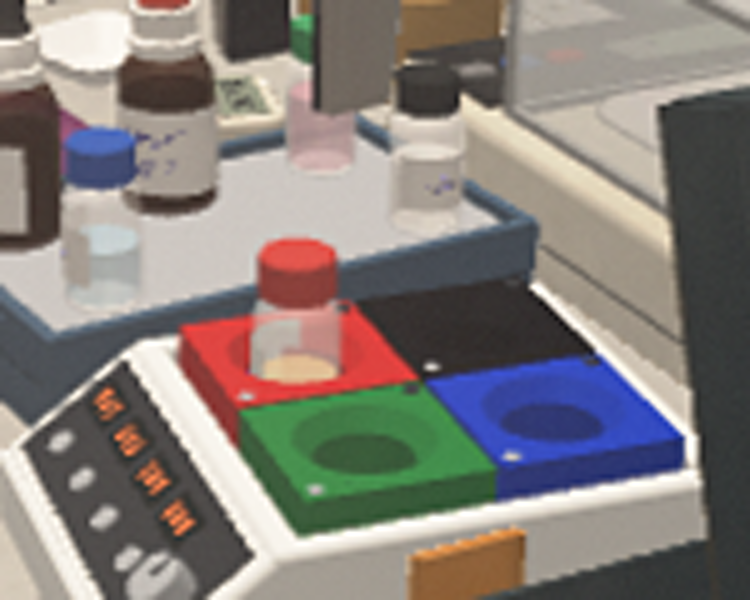

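Emit:
apply_moves --pt "3 0 -0.2 0 0 0 4.2" --pt "3.5 -0.1 -0.1 0 0 0 4.2" --pt "3 -0.1 0 0 0 0 4.2" --pt "1.8 0 0 0 0 0 4.2" --pt "0 0 0 0 0 0 4.2"

```text
clock: 10.25
tool_pos: [0.4451, 0.3524, 0.15]
tcp_rot: [-2.1, -2.326, 0.014]
wrist_force: [0.4, 0.2, -1.2]
width: 0.0419
```

```bash
python3 go.py .4481 .3533 .105
```

```text
t 10.25 [0.4451 0.3524 0.15  ] F [ 0.3742  0.1758 -1.2495] w 0.04192918688722239 j [ 0.4547  0.2048  1.6755  0.004   1.2726 -1.2196]
shift cm [0.0574 0.3608 4.4977] turn [-0.1145  0.0029 -0.0227]
```

Emit:
apply_moves --pt "0.05 0.3 0 -0.11 0 0 4.2" --pt "0 0 0 0 0 0 4.2" --pt "0 0 2 0 0 0 4.2" --pt "0 0 2 0 0 0 4.2" --pt "0 0 0.4 0 0 0 4.2" --pt "0 0 0 0 0 0 4.2"

```text
clock: 10.85
tool_pos: [0.4483, 0.3482, 0.1024]
tcp_rot: [2.109, 2.328, -0.006]
wrist_force: [-1.2, -0.3, -0.8]
width: 0.042
```

```bash
python3 go.py .4481 .3533 .072
```

```text
t 10.85 [0.4483 0.3482 0.1024] F [-1.2462 -0.3135 -0.7723] w 0.04196926638334962 j [ 0.4487  0.2542  1.7183 -0.0023  1.1726 -1.2196]
shift cm [0.5239 0.0401 3.0347] turn [-0.0247  0.0307 -0.0597]
```

Emit:
apply_moves --pt "0.5 0.05 0 0 0 -0.05 4.2" --pt "0 0 0 0 0 0 4.2" --pt "0 0 1 0 0 0 4.2" --pt "0 0 1 0 0 0 4.2" --pt "0 0 0 0 0 0 4.2"

```text
clock: 11.35
tool_pos: [0.4503, 0.3538, 0.0839]
tcp_rot: [2.102, 2.331, 0.001]
wrist_force: [0.2, -0.2, 0.6]
width: 0.0422
```

```bash
python3 go.py .4481 .3533 .072
```

```text
t 11.35 [0.4503 0.3538 0.0839] F [ 0.2242 -0.1906  0.6136] w 0.042237608478719275 j [ 0.4562  0.2866  1.7191 -0.0025  1.1344 -1.2168]
shift cm [-0.0208 -0.2294  1.1892] turn [ 0.0204  0.0155 -0.014 ]
```

Emit:
apply_moves --pt "-0.02 -0.22 0.3 0 0 0 4.2" --pt "0 0 0.4 0 0 0 4.2" --pt "0 0 0.4 0 0 0 4.2" --pt "0 0 0.1 0 0 0 4.2" --pt "0 0 0 0 0 0 4.2"

```text
clock: 11.85
tool_pos: [0.4477, 0.3532, 0.0704]
tcp_rot: [2.102, 2.332, -0.0]
wrist_force: [-0.4, -0.4, -0.4]
width: 0.0422
```

```bash
python3 go.py .4481 .3533 .072
```

```text
t 11.85 [0.4477 0.3532 0.0704] F [-0.4053 -0.3576 -0.4092] w 0.04216474280264657 j [ 0.4575  0.3001  1.7325 -0.0026  1.1084 -1.2157]
shift cm [ 0.0052  0.0444 -0.162 ] turn [ 0.0128  0.0186 -0.0119]
```

Emit:
apply_moves --pt "0 0 -0.15 0 0 0 4.2" --pt "0 0 0 0 0 0 2" --pt "0 0 0 0 0 0 2" --pt "0 0 0 0 0 0 2" --pt "0 0 0 0 0 0 2" --pt "0 0 0 0 0 0 2" --pt "0 0 0 0 0 0 2"

```text
clock: 12.55
tool_pos: [0.4482, 0.3534, 0.0727]
tcp_rot: [2.102, 2.331, 0.001]
wrist_force: [-0.1, 0.9, -0.9]
width: 0.0253
```

Emit:
apply_moves --pt "0 0 -1 0 0 0 2" --pt "0 0 -2 0 0 0 2" --pt "0 0 -3 0 0 0 2" --pt "0 0 -3 0 0 0 2" --pt "0 0 0 0 0 0 2"

```text
clock: 13.05
tool_pos: [0.4474, 0.3533, 0.1674]
tcp_rot: [2.102, 2.332, -0.001]
wrist_force: [0.5, 0.3, 0.2]
width: 0.0253
```

```bash
python3 go.py .5132 .1747 .165
```

```text
t 13.05 [0.4474 0.3533 0.1674] F [0.5316 0.2837 0.222 ] w 0.02532343237615131 j [ 0.4578  0.1852  1.6621 -0.0024  1.2939 -1.2158]
shift cm [-18.4421   4.6994   0.2844] turn [ 0.0116  0.0188 -0.0126]
```

Emit:
apply_moves --pt "-2 0.5 -0.2 0 0 0 2" --pt "-3 0.8 -0.2 0 0 0 2" --pt "-3 0.8 -0.1 0 0 0 2" --pt "-3 0.8 0 0 0 0 2" --pt "-3 0.8 0 0 0 0 2" --pt "-3 0.7 0 0 0 0 2" --pt "-1.2 0.3 0 0 0 0 2" --pt "0 0 0 0 0 0 2"

```text
clock: 13.85
tool_pos: [0.5132, 0.1719, 0.1705]
tcp_rot: [2.1, 2.336, -0.002]
wrist_force: [-0.1, 0.7, 0.4]
width: 0.0247
```

```bash
python3 go.py .5132 .1747 .12
```

```text
t 13.85 [0.5132 0.1719 0.1705] F [-0.0913  0.6569  0.4098] w 0.024658880677833703 j [ 0.1004  0.1097  1.7401 -0.0009  1.2926 -1.5763]
shift cm [0.2817 0.0321 5.0502] turn [-0.0071  0.008   0.013 ]
```

Emit:
apply_moves --pt "0.28 0 0 0 0 0 2" --pt "0 0 1.5 0 0 0 2" --pt "0 0 1.5 0 0 0 2" --pt "0 0 1.5 0 0 0 2" --pt "0 0 1 0 0 0 2" --pt "0 0 0.7 0 0 0 2" --pt "0 0 0 0 0 0 2"

```text
clock: 14.55
tool_pos: [0.5084, 0.182, 0.1012]
tcp_rot: [-2.088, -2.341, 0.004]
wrist_force: [0.3, 0.1, -0.4]
width: 0.0253
```

```bash
python3 go.py .5132 .1747 .1
```

```text
t 14.55 [0.5084 0.182  0.1012] F [ 0.3343  0.1296 -0.4081] w 0.02529320546484366 j [ 0.1188  0.1894  1.7977  0.0018  1.1595 -1.5667]
shift cm [-0.7782  0.3899  0.1142] turn [-0.0483 -0.0151  0.0889]
```

Emit:
apply_moves --pt "0 0 -0.5 0 0 0 2" --pt "-0.75 0.38 0 0 0 0.09 2" --pt "0 0 0 0 0 0 2"

```text
clock: 14.85
tool_pos: [0.5143, 0.175, 0.1077]
tcp_rot: [-2.1, -2.333, 0.002]
wrist_force: [-0.6, -0.0, 0.1]
width: 0.0246
```

```bash
python3 - <<'E'
from h import *
s=imaging.read_camera("side")
cv2.imwrite("pics/s8.png",cv2.resize(s[205:325,255:405],(750,600),interpolation=2))
p=status.get_obs()["tool_pos"]
for z in(p[2]-.032,p[2]+.026): print((proj("side",[p[0],p[1],z])-[255,205])*5)
E
python3 go.py .5132 .1747 .095
```

```text
[547.6237 378.1922]
[557.4278 191.7988]
t 14.9 [0.5142 0.1754 0.1079] F [0.8432 1.1296 0.0771] w 0.025094556989977704 j [ 0.1051  0.1867  1.7861  0.002   1.1714 -1.5715]
shift cm [-0.0613 -0.1004  1.2903] turn [-0.0254 -0.0172  0.0034]
```

View pics/s8.png

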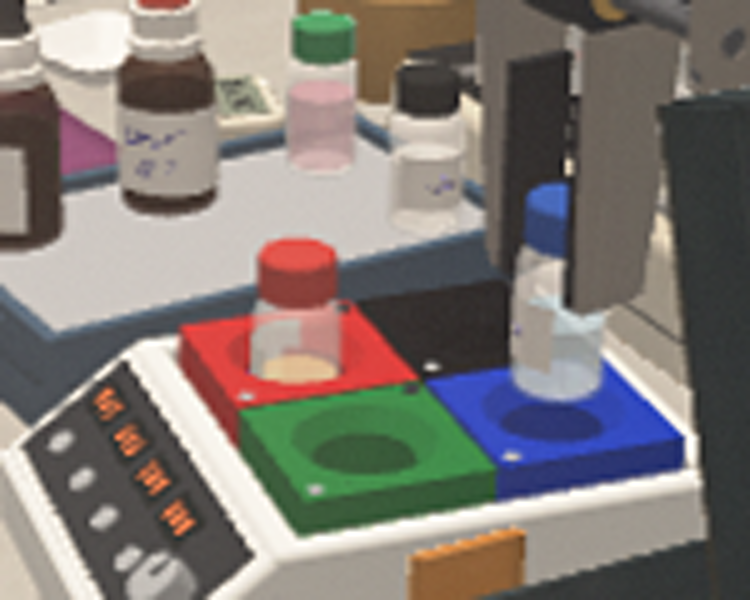

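Emit:
apply_moves --pt "-0.06 -0.1 0 0 0 0 2" --pt "0 0 0.4 0 0 0 2" --pt "0 0 0.4 0 0 0 2" --pt "0 0 0.4 0 0 0 2" --pt "0 0 0 0 0 0 2"

```text
clock: 15.4
tool_pos: [0.5137, 0.1744, 0.0956]
tcp_rot: [-2.101, -2.332, -0.001]
wrist_force: [-0.7, -0.2, 0.1]
width: 0.0252
```

```bash
python3 go.py .5132 .1747 .085
```

```text
t 15.4 [0.5137 0.1744 0.0956] F [-0.721  -0.249   0.0857] w 0.02520924407366001 j [ 0.1032  0.1999  1.7978  0.0021  1.1452 -1.5727]
shift cm [ 0.0354 -0.0405  1.0601] turn [-0.0124 -0.0185 -0.0044]
```

Emit:
apply_moves --pt "0.03 -0.04 0.2 0 0 0 2" --pt "0 0 0.3 0 0 0 2" --pt "0 0 0.3 0 0 0 2" --pt "0 0 0 0 0 0 2"

```text
clock: 15.8
tool_pos: [0.5128, 0.1748, 0.0865]
tcp_rot: [-2.1, -2.332, 0.0]
wrist_force: [0.6, 0.0, -0.9]
width: 0.0249
```

Emit:
apply_moves --pt "0 0 0.3 0 0 0 2" --pt "0 0 0.3 0 0 0 2" --pt "0 0 0.2 0 0 0 2" --pt "0 0 0 0 0 0 2"

```text
clock: 16.2
tool_pos: [0.5129, 0.1748, 0.0778]
tcp_rot: [-2.101, -2.332, 0.0]
wrist_force: [-0.1, -0.2, -0.5]
width: 0.0252
```

Emit:
apply_moves --pt "0 0 0.2 0 0 0 2" --pt "0 0 0.1 0 0 0 2" --pt "0 0 0.1 0 0 0 2" --pt "0 0 0 0 0 0 2"

```text
clock: 16.6
tool_pos: [0.5138, 0.175, 0.0747]
tcp_rot: [-2.101, -2.333, -0.002]
wrist_force: [0.4, 0.5, -0.4]
width: 0.0248
```

Emit:
apply_moves --pt "0 0 0.1 0 0 0 2" --pt "0 0 0.1 0 0 0 2" --pt "0 0 0 0 0 0 2"

```text
clock: 16.9
tool_pos: [0.515, 0.1752, 0.0746]
tcp_rot: [-2.102, -2.335, -0.005]
wrist_force: [-1.1, -0.5, -0.6]
width: 0.025
```

Emit:
apply_moves --pt "0 0 0 0 0 0 3.6" --pt "0 0 0 0 0 0 3.6" --pt "0 0 0 0 0 0 3.6" --pt "0 0 -0.5 0 0 0 3.6" --pt "0 0 -1.5 0 0 0 4.2" --pt "0 0 -3 0 0 0 4.2" --pt "0 0 -3 0 0 0 4.2" --pt "0 0 0 0 0 0 4.2"

```text
clock: 17.7
tool_pos: [0.5143, 0.175, 0.1593]
tcp_rot: [-2.102, -2.334, -0.004]
wrist_force: [-0.4, -0.1, -0.3]
width: 0.0418
```

```bash
python3 go.py .5775 .3629 .155
```

```text
t 17.7 [0.5143 0.175  0.1593] F [-0.3684 -0.0659 -0.2899] w 0.04180374744421786 j [ 0.104   0.1239  1.7478  0.0023  1.2686 -1.572 ]
shift cm [18.0318  8.2441  0.4782] turn [ 0.0129 -0.0207 -0.0016]
```

Emit:
apply_moves --pt "2 0.9 0 0 0 0 4.2" --pt "3 1.4 0 0 0 0 4.2" --pt "3 1.4 0 0 0 0 4.2" --pt "3 1.4 0 0 0 0 4.2" --pt "3 1.4 0 0 0 0 4.2" --pt "3 1.2 0 0 0 0 4.2" --pt "1 0.5 0 0 0 0 4.2" --pt "0 0 0 0 0 0 4.2"

```text
clock: 18.5
tool_pos: [0.5792, 0.3689, 0.1602]
tcp_rot: [2.104, 2.331, 0.005]
wrist_force: [-0.3, -0.6, -0.6]
width: 0.0419
```

```bash
python3 go.py .5775 .3629 .12
```

```text
t 18.5 [0.5792 0.3689 0.1602] F [-0.2516 -0.6375 -0.6093] w 0.041859550715190146 j [ 0.3914  0.4803  1.3064  0.0004  1.3513 -1.2817]
shift cm [-0.5845 -0.2477  4.0155] turn [ 0.0317 -0.0136 -0.0236]
```

Emit:
apply_moves --pt "-0.58 -0.25 0 0 0 0 4.2" --pt "0 0 1 0 0 0 4.2" --pt "0 0 1.5 0 0 0 4.2" --pt "0 0 1.5 0 0 0 4.2" --pt "0 0 1 0 0 0 4.2" --pt "0 0 0 0 0 0 4.2"

```text
clock: 19.1
tool_pos: [0.5753, 0.3582, 0.1035]
tcp_rot: [-2.108, -2.329, 0.003]
wrist_force: [0.3, -0.5, 0.4]
width: 0.042
```

```bash
python3 go.py .5775 .3629 .072
```

```text
t 19.1 [0.5753 0.3582 0.1035] F [ 0.2951 -0.4518  0.4279] w 0.041989886406907394 j [ 0.3792  0.5141  1.3759 -0.0003  1.2533 -1.2907]
shift cm [0.4464 0.2735 3.1539] turn [-0.0149  0.0073 -0.0526]
```

Emit:
apply_moves --pt "0.45 0.27 0 0 0 -0.05 4.2" --pt "0 0 0 0 0 0 4.2" --pt "0 0 0.8 0 0 0 4.2" --pt "0 0 0.8 0 0 0 4.2" --pt "0 0 0.5 0 0 0 4.2" --pt "0 0 0 0 0 0 4.2"

```text
clock: 19.7
tool_pos: [0.5785, 0.3638, 0.0816]
tcp_rot: [2.102, 2.335, -0.0]
wrist_force: [0.4, -0.1, 0.4]
width: 0.0418
```

```bash
python3 go.py .5775 .3629 .072
```

```text
t 19.7 [0.5785 0.3638 0.0816] F [ 0.4313 -0.0581  0.4203] w 0.04176167474530248 j [ 0.3851  0.5501  1.3714 -0.0003  1.22   -1.2906]
shift cm [-0.0775 -0.1042  0.9567] turn [0.0019 0.0022 0.0034]
```

Emit:
apply_moves --pt "-0.08 -0.1 0.2 0 0 0 4.2" --pt "0 0 0.3 0 0 0 4.2" --pt "0 0 0.4 0 0 0 4.2" --pt "0 0 0 0 0 0 4.2"

```text
clock: 20.1
tool_pos: [0.5776, 0.3628, 0.072]
tcp_rot: [2.101, 2.335, 0.001]
wrist_force: [-0.2, 0.7, 0.1]
width: 0.0419
```

```bash
python3 go.py .5775 .3629 .072
```

```text
t 20.1 [0.5776 0.3628 0.072 ] F [-0.2392  0.6886  0.0792] w 0.04193411661792176 j [ 0.3843  0.5576  1.3809 -0.0003  1.2025 -1.2915]
shift cm [ 0.0113 -0.0066  0.0048] turn [0.0053 0.0011 0.0032]
```

Emit:
apply_moves --pt "0 0 0 0 0 0 2" --pt "0 0 0 0 0 0 2" --pt "0 0 0 0 0 0 2" --pt "0 0 0 0 0 0 2" --pt "0 0 0 0 0 0 2" --pt "0 0 0 0 0 0 2"

```text
clock: 20.7
tool_pos: [0.5779, 0.3629, 0.0725]
tcp_rot: [2.101, 2.334, 0.002]
wrist_force: [0.2, 0.9, -0.6]
width: 0.0254
```

Emit:
apply_moves --pt "0 0 -1 0 0 0 2" --pt "0 0 -2 0 0 0 2" --pt "0 0 -3 0 0 0 2" --pt "0 0 -3 0 0 0 2" --pt "0 0 0 0 0 0 2"

```text
clock: 21.2
tool_pos: [0.5774, 0.3627, 0.1673]
tcp_rot: [2.102, 2.335, 0.0]
wrist_force: [0.6, 0.0, 0.8]
width: 0.0252
```

```bash
python3 go.py .5204 .2317 .165
```

```text
t 21.2 [0.5774 0.3627 0.1673] F [0.5805 0.0444 0.8337] w 0.025221208565139822 j [ 0.3843  0.4651  1.3126 -0.0003  1.3636 -1.2914]
shift cm [-12.4354  -7.0437   0.2311] turn [0.0037 0.0016 0.0024]
```

Emit:
apply_moves --pt "-2 -1.1 -0.1 0 0 0 2" --pt "-3 -1.7 -0.1 0 0 0 2" --pt "-3 -1.7 0 0 0 0 2" --pt "-3 -1.7 0 0 0 0 2" --pt "-1.2 -0.8 0 0 0 0 2" --pt "0 0 0 0 0 0 2"

```text
clock: 21.8
tool_pos: [0.5176, 0.2303, 0.1676]
tcp_rot: [2.1, 2.336, 0.001]
wrist_force: [0.1, 0.1, -0.3]
width: 0.0255
```

```bash
python3 go.py .5204 .2317 .14
```

```text
t 21.8 [0.5176 0.2303 0.1676] F [ 0.0897  0.099  -0.254 ] w 0.025474249346432467 j [ 0.2053  0.1754  1.6729  0.0001  1.2925 -1.4722]
shift cm [0.1099 0.2874 2.7633] turn [ 0.0076 -0.0015  0.0189]
```

Emit:
apply_moves --pt "0.1 0.25 0 0 0 0 2" --pt "0 0 1 0 0 0 2" --pt "0 0 1 0 0 0 2" --pt "0 0 0.8 0 0 0 2" --pt "0 0 0 0 0 0 2"

```text
clock: 22.3
tool_pos: [0.5204, 0.2341, 0.1355]
tcp_rot: [-2.097, -2.338, -0.0]
wrist_force: [-0.7, -0.4, 0.3]
width: 0.0253
```

```bash
python3 go.py .5204 .2317 .105
```

```text
t 22.3 [0.5204 0.2341 0.1355] F [-0.668  -0.4153  0.2648] w 0.025263689332103927 j [ 0.2105  0.2196  1.6885  0.0011  1.234  -1.4693]
shift cm [-0.2448 -0.0288  3.0518] turn [-0.0064 -0.009   0.0375]
```

Emit:
apply_moves --pt "-0.24 0 0.3 0 0 0.03 2" --pt "0 0 0.8 0 0 0 2" --pt "0 0 0.8 0 0 0 2" --pt "0 0 0.6 0 0 0 2" --pt "0 0 0 0 0 0 2"

```text
clock: 22.8
tool_pos: [0.5205, 0.2319, 0.1077]
tcp_rot: [-2.1, -2.335, 0.001]
wrist_force: [-0.1, 0.6, -1.1]
width: 0.0255
```

```bash
python3 - <<'E'
from h import *
s=imaging.read_camera("side")
cv2.imwrite("pics/s9.png",cv2.resize(s[205:325,255:405],(750,600),interpolation=2))
p=status.get_obs()["tool_pos"]
for z in(p[2]-.032,p[2]+.026): print((proj("side",[p[0],p[1],z])-[255,205])*5)
E
python3 go.py .5204 .2317 .095
```

```text
[468.0817 297.0445]
[474.9351 120.1136]
t 22.85 [0.5208 0.232  0.1082] F [ 0.5541 -0.0306 -0.4237] w 0.025674923371351195 j [ 0.2066  0.2504  1.7102  0.0011  1.1817 -1.4704]
shift cm [-0.0258 -0.0409  1.3182] turn [-0.0085 -0.009   0.0103]
```

View pics/s9.png

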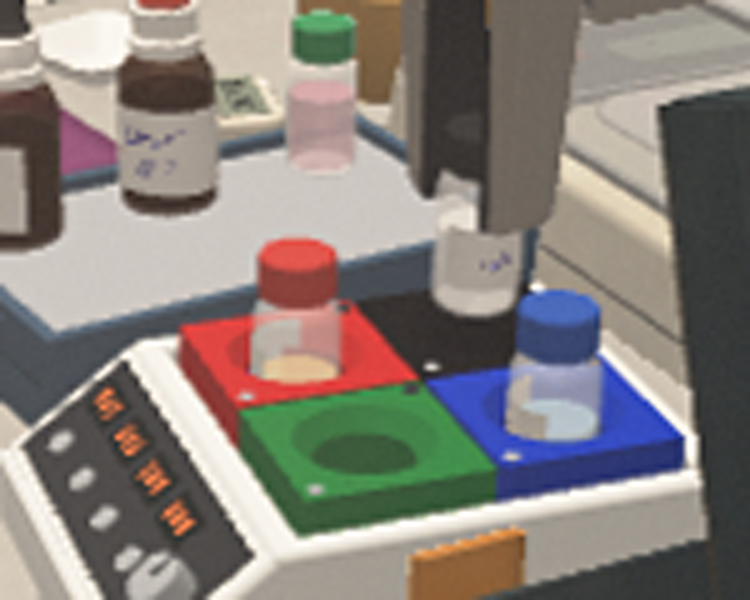

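Emit:
apply_moves --pt "-0.03 -0.04 0.2 0 0 0 2" --pt "0 0 0.4 0 0 0 2" --pt "0 0 0.4 0 0 0 2" --pt "0 0 0.3 0 0 0 2" --pt "0 0 0 0 0 0 2"

```text
clock: 23.35
tool_pos: [0.5212, 0.2318, 0.0951]
tcp_rot: [-2.101, -2.336, -0.003]
wrist_force: [-0.4, -0.8, 0.4]
width: 0.025
```

```bash
python3 go.py .5204 .2317 .085
```

```text
t 23.35 [0.5212 0.2318 0.0951] F [-0.4028 -0.8465  0.3854] w 0.025001013210946374 j [ 0.2061  0.266   1.7198  0.0011  1.1545 -1.4709]
shift cm [-0.0004 -0.0773  1.0082] turn [ 0.0108 -0.0111  0.0096]
```

Emit:
apply_moves --pt "0 -0.08 0.2 0 0 0 2" --pt "0 0 0.3 0 0 0 2" --pt "0 0 0.3 0 0 0 2" --pt "0 0 0 0 0 0 2"

```text
clock: 23.75
tool_pos: [0.5204, 0.2317, 0.0865]
tcp_rot: [2.101, 2.336, 0.003]
wrist_force: [0.0, -0.5, -1.0]
width: 0.0252
```

Emit:
apply_moves --pt "0 0 0.3 0 0 0 2" --pt "0 0 0.3 0 0 0 2" --pt "0 0 0.2 0 0 0 2" --pt "0 0 0 0 0 0 2"

```text
clock: 24.15
tool_pos: [0.5204, 0.2318, 0.0778]
tcp_rot: [2.101, 2.336, 0.003]
wrist_force: [-0.5, -0.6, -0.1]
width: 0.0254
```

Emit:
apply_moves --pt "0 0 0.2 0 0 0 2" --pt "0 0 0.1 0 0 0 2" --pt "0 0 0.1 0 0 0 2" --pt "0 0 0 0 0 0 2"

```text
clock: 24.55
tool_pos: [0.5211, 0.2319, 0.0742]
tcp_rot: [2.1, 2.335, 0.005]
wrist_force: [-0.2, 1.1, 0.1]
width: 0.0253
```

Emit:
apply_moves --pt "0 0 0.1 0 0 0 2" --pt "0 0 0.1 0 0 0 2" --pt "0 0 0 0 0 0 2"

```text
clock: 24.85
tool_pos: [0.5222, 0.2322, 0.0742]
tcp_rot: [2.099, 2.334, 0.007]
wrist_force: [-0.7, 0.2, -0.1]
width: 0.0254
```

Emit:
apply_moves --pt "0 0 0 0 0 0 3.6" --pt "0 0 0 0 0 0 3.6" --pt "0 0 0 0 0 0 3.6" --pt "0 0 -0.5 0 0 0 3.6" --pt "0 0 -1.5 0 0 0 3.8" --pt "0 0 -3 0 0 0 4.2" --pt "0 0 -3 0 0 0 4.2" --pt "0 0 -0.5 0 0 0 4.2" --pt "0 0 0 0 0 0 4.2"

```text
clock: 25.75
tool_pos: [0.5214, 0.2319, 0.1644]
tcp_rot: [2.099, 2.334, 0.008]
wrist_force: [-0.2, 0.8, -0.0]
width: 0.0419
```

```bash
python3 go.py .569 .428 .165
```

```text
t 25.75 [0.5214 0.2319 0.1644] F [-0.1943  0.775  -0.0072] w 0.04189830278625192 j [ 0.2063  0.1852  1.6683  0.001   1.2828 -1.4707]
shift cm [18.994   6.8028  0.0036] turn [ 0.0492 -0.0146  0.0114]
```

Emit:
apply_moves --pt "2 0.7 -0.1 0.05 0 0 4.2" --pt "3 1.1 -0.1 0 0 0 4.2" --pt "3 1.1 0 0 0 0 4.2" --pt "3 1.1 0 0 0 0 4.2" --pt "3 1.1 0 0 0 0 4.2" --pt "3 1.1 0 0 0 0 4.2" --pt "1.6 0.5 0 0 0 0 4.2" --pt "0 0 0 0 0 0 4.2"

```text
clock: 26.55
tool_pos: [0.5655, 0.4282, 0.1537]
tcp_rot: [-2.099, -2.328, 0.021]
wrist_force: [0.1, 0.0, -0.0]
width: 0.0422
```

```bash
python3 go.py .569 .428 .12
```

```text
t 26.55 [0.5655 0.4282 0.1537] F [ 0.114   0.0283 -0.0338] w 0.042156303060585903 j [ 0.4773  0.5586  1.2112  0.002   1.3867 -1.197 ]
shift cm [-0.0423  0.3915  3.3606] turn [-0.1392  0.0345 -0.0151]
```

Emit:
apply_moves --pt "0 0.35 0 -0.14 0.03 0 4.2" --pt "0 0 0.8 0 0 0 4.2" --pt "0 0 1.2 0 0 0 4.2" --pt "0 0 1.2 0 0 0 4.2" --pt "0 0 0.8 0 0 0 4.2" --pt "0 0 0 0 0 0 4.2"

```text
clock: 27.15
tool_pos: [0.5673, 0.4234, 0.106]
tcp_rot: [-2.107, -2.329, 0.01]
wrist_force: [-1.1, 0.8, 0.3]
width: 0.0422
```

```bash
python3 go.py .569 .428 .072
```

```text
t 27.15 [0.5673 0.4234 0.106 ] F [-1.1338  0.8082  0.2851] w 0.04215020599939814 j [ 0.4717  0.5899  1.2631 -0.0018  1.295  -1.1986]
shift cm [0.459  0.2328 3.4004] turn [-0.0512  0.038  -0.0444]
```

Emit:
apply_moves --pt "0.45 0.22 0 -0.05 0.04 -0.04 4.2" --pt "0 0 0 0 0 0 4.2" --pt "0 0 0.9 0 0 0 4.2" --pt "0 0 0.9 0 0 0 4.2" --pt "0 0 0.5 0 0 0 4.2" --pt "0 0 0 0 0 0 4.2"

```text
clock: 27.75
tool_pos: [0.5699, 0.4288, 0.0819]
tcp_rot: [2.102, 2.334, 0.004]
wrist_force: [0.2, 0.6, -0.5]
width: 0.0422
```

```bash
python3 go.py .569 .428 .072
```

```text
t 27.75 [0.5699 0.4288 0.0819] F [ 0.1748  0.5738 -0.5185] w 0.04215909813891821 j [ 0.4759  0.6203  1.269   0.0004  1.25   -1.1997]
shift cm [-0.0678 -0.0973  0.9929] turn [ 0.0196 -0.0118 -0.0005]
```

Emit:
apply_moves --pt "-0.07 -0.1 0.2 0 0 0 4.2" --pt "0 0 0.4 0 0 0 4.2" --pt "0 0 0.35 0 0 0 4.2" --pt "0 0 0 0 0 0 4.2"

```text
clock: 28.15
tool_pos: [0.5689, 0.4279, 0.0717]
tcp_rot: [2.102, 2.334, 0.004]
wrist_force: [-0.5, 0.2, -0.2]
width: 0.042
```

```bash
python3 go.py .569 .428 .072
```

```text
t 28.15 [0.5689 0.4279 0.0717] F [-0.5199  0.199  -0.1991] w 0.042006935864432084 j [ 0.4755  0.6281  1.2789  0.0004  1.2321 -1.2001]
shift cm [ 0.0053  0.0068 -0.0277] turn [ 0.0209 -0.0122 -0.0008]
```

Emit:
apply_moves --pt "0 0 0 0 0 0 2" --pt "0 0 0 0 0 0 2" --pt "0 0 0 0 0 0 2" --pt "0 0 0 0 0 0 2" --pt "0 0 0 0 0 0 2" --pt "0 0 0 0 0 0 2"

```text
clock: 28.75
tool_pos: [0.5693, 0.4281, 0.0723]
tcp_rot: [2.102, 2.334, 0.005]
wrist_force: [0.0, -0.4, -0.4]
width: 0.025
```

Emit:
apply_moves --pt "0 0 -1 0 0 0 2" --pt "0 0 -2 0 0 0 2" --pt "0 0 -3 0 0 0 2" --pt "0 0 -3.5 0 0 0 2" --pt "0 0 0 0 0 0 2"

```text
clock: 29.25
tool_pos: [0.5686, 0.4277, 0.1721]
tcp_rot: [2.102, 2.334, 0.003]
wrist_force: [0.6, 0.1, 0.4]
width: 0.025
```

```bash
python3 go.py .4562 .1816 .17
```

```text
t 29.25 [0.5686 0.4277 0.1721] F [0.6142 0.0927 0.371 ] w 0.025030080476744446 j [ 0.4754  0.5366  1.2051  0.0004  1.3978 -1.2002]
shift cm [-23.3003 -13.749    0.1595] turn [ 0.0178 -0.0111 -0.0004]
```

Emit:
apply_moves --pt "-2.5 -0.5 -0.2 0 0 0 2" --pt "-3 -1.5 -0.2 0 0 0 2" --pt "-3 -2 0 0 0 0 2" --pt "-3 -2 0 0 0 0 2" --pt "-3 -2 0 0 0 0 2" --pt "-3 -2 0 0 0 0 2" --pt "-3 -2 0 0 0 0 2" --pt "-2.6 -1.7 0 0 0 0 2" --pt "0 0 0 0 0 0 2"

```text
clock: 30.15
tool_pos: [0.4514, 0.1758, 0.1742]
tcp_rot: [2.098, 2.336, 0.008]
wrist_force: [0.8, -0.2, 0.4]
width: 0.0253
```

```bash
python3 go.py .4562 .1816 .14
```

```text
t 30.15 [0.4514 0.1758 0.1742] F [ 0.8151 -0.209   0.4088] w 0.025347464109218988 j [ 0.1199 -0.0496  1.8956  0.0019  1.2904 -1.5584]
shift cm [0.5228 0.5255 3.424 ] turn [ 0.0501 -0.0182  0.0219]
```

Emit:
apply_moves --pt "0.5 0.5 0 0.04 0 0 2" --pt "0 0 0.8 0 0 0 2" --pt "0 0 1 0 0 0 2" --pt "0 0 1 0 0 0 2" --pt "0 0 0.6 0 0 0 2" --pt "0 0 0 0 0 0 2"

```text
clock: 30.75
tool_pos: [0.4568, 0.1844, 0.1362]
tcp_rot: [-2.095, -2.338, -0.003]
wrist_force: [-0.6, 0.3, 0.2]
width: 0.0255
```

```bash
python3 go.py .4562 .1816 .108
```

```text
t 30.75 [0.4568 0.1844 0.1362] F [-0.6055  0.2591  0.1549] w 0.025509476812215146 j [ 0.1357  0.0195  1.9067  0.0033  1.2154 -1.5454]
shift cm [-0.2801 -0.0898  2.8172] turn [-0.0007 -0.0291  0.0429]
```

Emit:
apply_moves --pt "-0.28 -0.1 0 0 -0.03 0.04 2" --pt "0 0 0.8 0 0 0 2" --pt "0 0 0.8 0 0 0 2" --pt "0 0 0.8 0 0 0 2" --pt "0 0 0.3 0 0 0 2" --pt "0 0 0 0 0 0 2"

```text
clock: 31.35
tool_pos: [0.4561, 0.1813, 0.1067]
tcp_rot: [2.102, 2.334, -0.001]
wrist_force: [-0.9, 0.0, -0.2]
width: 0.0252
```

```bash
python3 - <<'E'
from h import *
s=imaging.read_camera("side")
cv2.imwrite("pics/s10.png",cv2.resize(s[205:325,255:405],(750,600),interpolation=2))
p=status.get_obs()["tool_pos"]
for z in(p[2]-.032,p[2]+.026): print((proj("side",[p[0],p[1],z])-[255,205])*5)
E
python3 go.py .4562 .1816 .095
```

```text
[359.0456 413.9356]
[363.0631 223.595 ]
t 31.4 [0.4561 0.1813 0.1069] F [ 0.1887  0.9038 -1.1775] w 0.02499596213077687 j [ 0.1319  0.0544  1.9342 -0.0004  1.1531 -1.5434]
shift cm [0.0257 0.0091 1.1856] turn [-0.0001  0.0037 -0.0001]
```

View pics/s10.png

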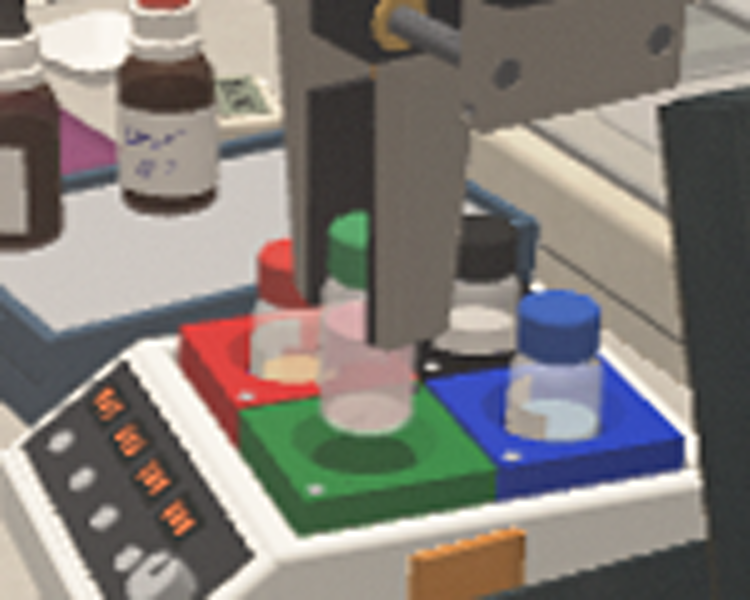

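Emit:
apply_moves --pt "0.02 0 0.3 0 0 0 2" --pt "0 0 0.4 0 0 0 2" --pt "0 0 0.4 0 0 0 2" --pt "0 0 0 0 0 0 2"

```text
clock: 31.8
tool_pos: [0.4568, 0.1816, 0.0957]
tcp_rot: [2.101, 2.334, 0.002]
wrist_force: [-0.7, -1.0, -0.3]
width: 0.0254
```

```bash
python3 go.py .4562 .1816 .085
```

```text
t 31.8 [0.4568 0.1816 0.0957] F [-0.6901 -0.9841 -0.2541] w 0.025351828516484935 j [ 0.1324  0.0709  1.9413 -0.0004  1.1276 -1.543 ]
shift cm [ 0.0017 -0.0619  1.0705] turn [0.016  0.0034 0.0007]
```

Emit:
apply_moves --pt "0 -0.06 0.2 0 0 0 2" --pt "0 0 0.3 0 0 0 2" --pt "0 0 0.3 0 0 0 2" --pt "0 0 0 0 0 0 2"

```text
clock: 32.2
tool_pos: [0.4563, 0.1816, 0.0871]
tcp_rot: [2.101, 2.334, 0.002]
wrist_force: [-0.3, -0.1, -0.2]
width: 0.0255
```

Emit:
apply_moves --pt "0 0 0.3 0 0 0 2" --pt "0 0 0.3 0 0 0 2" --pt "0 0 0.2 0 0 0 2" --pt "0 0 0 0 0 0 2"

```text
clock: 32.6
tool_pos: [0.4563, 0.1816, 0.0784]
tcp_rot: [2.101, 2.334, 0.002]
wrist_force: [0.6, -0.9, -1.0]
width: 0.0255
```

Emit:
apply_moves --pt "0 0 0.2 0 0 0 2" --pt "0 0 0.1 0 0 0 2" --pt "0 0 0.1 0 0 0 2" --pt "0 0 0 0 0 0 2"

```text
clock: 33.0
tool_pos: [0.4564, 0.1816, 0.0741]
tcp_rot: [2.101, 2.333, 0.002]
wrist_force: [0.1, -0.4, -0.6]
width: 0.0251
```

Emit:
apply_moves --pt "0 0 0.1 0 0 0 2" --pt "0 0 0.1 0 0 0 2" --pt "0 0 0 0 0 0 2"

```text
clock: 33.3
tool_pos: [0.4576, 0.1819, 0.074]
tcp_rot: [2.1, 2.333, 0.005]
wrist_force: [-0.8, 0.0, -0.9]
width: 0.0256
```

Seated (stalled at 0.0740, expected 0.0742). Release, rise and retreat so the top camera sees it.

Emit:
apply_moves --pt "0 0 0 0 0 0 3.6" --pt "0 0 0 0 0 0 3.6" --pt "0 0 0 0 0 0 3.6" --pt "0 0 -0.5 0 0 0 3.6" --pt "0 0 -1.5 0 0 0 3.6" --pt "0 0 -3 0 0 0 4.2" --pt "0 0 -3 0 0 0 4.2" --pt "0 0 -3 0 0 0 4.2" --pt "0 0 -3 0 0 0 4.2" --pt "0 0 0 0 0 0 4.2"

```text
clock: 34.3
tool_pos: [0.4561, 0.1817, 0.2198]
tcp_rot: [2.101, 2.333, 0.003]
wrist_force: [0.3, 0.4, 0.5]
width: 0.0423
```

Emit:
apply_moves --pt "1 -2.5 0 0 0 0 4.2" --pt "3 -3 0 0 0 0 4.2" --pt "4 -2 0 0 0 0 4.2" --pt "4 -1 0 0 0 0 4.2" --pt "4.5 0 0 0 0 0 4.2" --pt "4.5 0 0 0 0 0 4.2" --pt "4.5 -1 0 0 0 0 4.2" --pt "4.5 -1 0 0 0 0 4.2" --pt "4.5 -1 0 0 0 0 4.2" --pt "0 0 0 0 0 0 4.2"

```text
clock: 35.3
tool_pos: [0.2989, 0.5228, 0.2128]
tcp_rot: [2.106, 2.326, -0.004]
wrist_force: [0.5, -0.4, -0.4]
width: 0.042
```

```bash
python3 - <<'E'
from h import *
o=status.get_obs();print(o["clock"],o["tool_pos"],o["joints"])
s=imaging.read_camera("side");t=imaging.read_camera("top")
for c in("red","green","blue","black"): print(c)
cv2.imwrite("pics/f1.png",np.hstack([cv2.resize(s[195:320,245:405],(400,312),interpolation=2),cv2.resize(t[165:330,225:435],(400,312),interpolation=2)]))
E
```

```text
35.3 [0.2989 0.5228 0.2128] [ 0.8528  0.232   1.516  -0.0034  1.3963 -0.8165]
red
green
blue
black
```

View pics/f1.png

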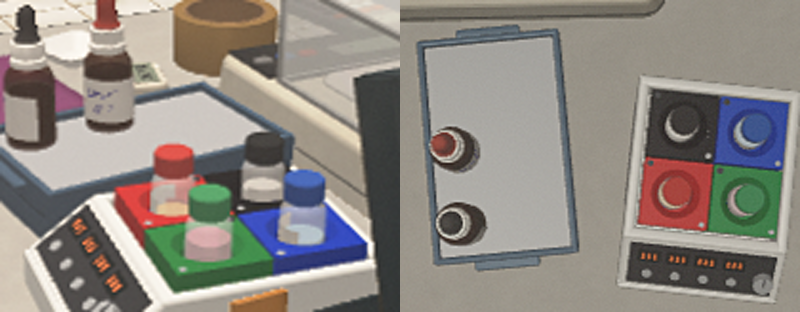

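```bash
python3 -c "
from bench import ticket; print(ticket.sign_off())"
```

```text
the job is handed in; nothing more can be done
None
```

All four vials are in the heater blocks matching their cap colours, and the job is handed in at about 35 s on the robot clock, against the 96 s limit.

- **Seating:** Each vial was lowered until the arm stopped against the bore floor. It stopped 1.7 to 1.9 mm above the height at which the vial was picked up. My measured heights put the bore floor about 1.5 mm above the cooler plate, so the two agree.
- **Forces:** The wrist force readings I saw stayed under about 3 N, little more than sensor noise. No vial tipped or dropped.
- **Final check:** Views from both cameras show all four vials upright in the right blocks and both dropper bottles standing where they were on the cooler. The gripper is clear of everything, about 0.25 m from the nearest vial.
- **First attempt on the red vial:** The arm drifted about 5 mm and the fingers closed about 8 mm too high, on the cap. I opened them, corrected the position and gripped again on the glass, and the vial stayed standing.
- **Camera disagreement:** The side camera read about 2 to 3 mm off from the top camera and the robot. I aligned each vial to its bore within a single view to allow for that.

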